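# Load the channel jig past its spring stop pins

### The arm

A 7-joint arm with a two-finger parallel gripper is mounted at the origin on the work surface; the furniture and walls round the work are solid. World frame = base frame: x ahead of the robot, y to its left, z up, the work surface at z = 0. Lengths are in m, angles in degrees, forces in N, time in s.
With the tool pointing down it reaches from about 0.425 to 0.875 m from the base axis. Payload 4.7 kg.
Tool frame: the origin (TCP) lies on the centre line of the jaws, within the pads' length; the fingertips stand 8 mm ahead of it and the grasp point (between the pads) lies 11 mm behind it (arm.tcp_to_tips is the z of the fingertips in the tool frame, in m); z points along the fingers, y is the line along which they close (so a half turn about z gives the same grasp; the last joint's range is limited). The gripper opens to 85 mm and grips with 20 to 120 N. Pads are 22 mm wide; open, the fingers measure 114 mm over their backs; the gripper's body (76 mm by 85 mm) begins 54 mm behind the grasp point. The pads swing forward as they close: fully open they stand 13 mm farther back than shut.
Start: joints at [73.803, 18.392, -4.016, 83.108, 1.295, 78.541, -3.26], TCP at [0.19, -0.622, 0.239] pointing down, gripper open.
Joint ranges: [-163.93, 163.93], [-17.29, 119.83], [-79.2, 71.16], [3.27, 140.29], [-89.18, 269.18], [5.43, 117.66], [-154.24, 154.24]. Speed limits (degrees/s): [147.25, 147.25, 180, 180, 180, 180, 180].

### API

Orientations are given as a 3x3 rotation matrix whose columns are the frame's x, y, z axes.
In Python, from cell import arm, grip, kinematics, telemetry, eyes, job_done gives the robot as it stands. Calls block until the motion is done:
- arm.goto(position, orientation): joint-space move of the TCP to a pose.
- arm.move_l(position, rot=None, vel=0.15, stop_force=None): straight line of the TCP; rot=None keeps the orientation; vel is the mean speed in m/s. With stop_force (N) it stops when the force on the tool has changed by that much, and returns True; else False.
- arm.move_joints(angles): joint-space move.
- grip(opening): opening from 0.0 (shut) to 1.0 (fully open); the grip force is fixed at half the most; returns when the fingers have stopped.
- arm.wait(seconds).
- kinematics.ik(position, orientation): joint angles nearest the present ones, or None.
- telemetry.get_obs(): the state.
- eyes.get_image(name): name is "side" or "top" or "wrist"; returns a dict with "image" (384x512x3 uint8, red, green, blue), "fx", "fy", "cx", "cy" (pixels), "R" (3x3) and "t" (3): a world point X has camera coordinates R X + t. Camera axes: x right, y down, z forward; pixel columns grow to the right and rows downward; lengths in m; the calibration is good to about 2 mm. The wrist camera is an equidistant fisheye: a pixel r from the principal point sees the ray r / f radians off the axis. A picture is of the moment at which its call begins. There is no depth.
A pose or a line that the arm cannot do raises arm.IKError and nothing moves.
- job_done(): hands the job in; it is judged then, once.
The state is a dict: "time": time; "qpos": joint angles; "dq": joint speeds; "tau": joint torques, N m; "eef_pos": TCP position; "orientation": TCP orientation; "ft_force": force on the tool from outside, world axes, zero at the start; "ft_torque": the same for the moment, N m; "grip_width": opening from 0.0 (shut) to 1.0 (fully open); "gripper_force": force on a finger pad.
Only numpy, scipy, OpenCV 4.12 (cv2) and the standard library are available. Lean on these libraries where they do the work, as an engineer would, in place of code of your own. Each camera call takes 0.05 s, during which the arm holds its last target. There are 200 camera calls.

### The job

Load the wood block into the channel drilling jig: with your fingertips press down the spring plate in the channel floor so that its two stop pins sink, and while holding it down push the block with the outside of the fingers along the channel, over the pins and fully home against the end stop. Then let go, so that the pins spring up behind the block, and leave the hand clear. Do not pinch or lift the block, and leave the things lying around undisturbed.

Things in the scene. Friction and masses are not known exactly. Their poses are not given: they have to be found in the camera images.
- jig: Plywood and wood channel jig fixed on the bench, 250x136 mm, 79 mm tall, open on top (not the other fixture with the red toggle lever). Origin on the bench top (z 0), midway under the two stop pins; +x runs along the channel in the push direction, to the end stop; +y to the left of that, z up. The channel runs from its open end, x = -165 mm, to the end stop at x = +54 mm.
- channel (a point): Point on the channel's centre line at jig x = -85 mm, level with the ledges, 32 mm above the bench. The channel is 93 mm wide; its walls' tops are 48 mm above the bench (64 mm from jig x = -15 mm on). The block slides on two narrow ledges along the walls, which reach in to 39 mm from the centre line; between them lies the spring plate.
- stop_plate (a joint): How far the spring plate is pressed down, m: 0 up, 0.014 fully down. It moves straight up and down only and rises by itself when released; about 4 N to start, 7 N fully down. Pressed more than 8 mm its pins are below the block's underside; 12 mm is a good working depth. A block standing over the pins also keeps it down.
- plate_top (a point): Point on the spring plate's top face, on the centre line at jig x = -85 mm; 30 mm above the bench when up, 16 mm fully down. The flat aluminium plate is 74 mm wide and reaches from jig x = -162 to +8 mm. It can be pressed anywhere not covered by the block, and a fingertip can slide along it while pressing, behind the block.
- pins (a point): Midway between the tops of the plate's two steel stop pins, which are 9 mm across, at jig x = 0, y = +30 and -30 mm, 51 mm free between them, so fingers pass. The tops stand 10 mm above the plate's face: 40 mm above the bench and 8 mm above the ledges when it is up, barring the block's way.
- stop_face (a point): Centre of the end stop's face, jig x = +54 mm, 47 mm above the bench. Steel keeper strips overhang the channel's sides from jig x = -15 mm on (81 mm free between them), top 68 mm high. A flat aluminium bridge with brass drill bushes, top 73 mm (bushes 79 mm), covers jig x = +30 to +70 mm; the front of the block goes under it with 2.5 mm to spare.
- block_centre (a point): Centre (half-way up) of the dark hardwood block: 45 mm along the channel, 90 mm across it, 30 mm tall, loose, about 0.1 kg. It starts on the ledges before the pins, centre at jig x = -60 to -40 mm, 47 mm above the bench, axes about the jig's. Fully home it touches the end stop: centre at jig x = +31.5 mm, rear face at +9 mm, 4.5 mm beyond the pins.
- block: The same hardwood block; origin at the centre of its underside
- dog: wooden bench dog, an upright peg 29 mm across and 65 mm tall, on the bench beside the channel jig on its left (jig +y side); bystander; origin centre of underside
- pencil: red pencil, 195 mm long, lying on the bench beside the channel jig on its right (jig -y side), about along the channel; bystander; origin at centre of underside
- sander: cork sanding block 65x112x36 mm, lying to the left of the toggle clamp fixture; bystander; origin at centre of underside
Not all that is in view belongs to the job. What is shaped like the block but green, red or turquoise is not meant.

How it is judged:
By the outcome, as a careful person would: the job done as asked, in the order asked, and still so for the second after the job is handed in, with the robot touching nothing.
It also fails if it takes over 38 s, if anything falls off the work surface, if the arm or the gripper's body presses on something with over 40 N, if the wrist force passes 120 N, or if a joint passes its speed limit or range.

## Working session

There is one attempt and no reset: what is moved stays moved. The work goes in short steps, each a Python script; the robot and the scene stay as the last script left them, time stands still between calls to the robot, and variables do not carry over. Pictures are saved under pics/ and viewed, at most 10 in all, crops included, and the job is handed in when it is done.

```bash
ls; mkdir -p pics
python3 - <<'E'
from cell import arm,telemetry,eyes
import cv2,numpy as np
ims=[]
for n in("top","side"):
    d=eyes.get_image(n); cv2.imwrite(f"pics/{n}0.png",cv2.resize(d["image"][:,:,::-1],(800,600),interpolation=cv2.INTER_CUBIC)); print(n,d["fx"],d["fy"],d["cx"],d["cy"],np.round(d["R"],4).tolist(),np.round(d["t"],4)); np.savez(f"pics/{n}0.npz",**d)
o=telemetry.get_obs();print(o["time"],o["eef_pos"],o["orientation"],arm.tcp_to_tips,o["ft_force"])
E
```

```text
pics
top 412.24241737545054 412.24241737545054 260.4028665788239 181.85069951957948 [[0.0259, -0.9991, 0.0347], [-0.9905, -0.0303, -0.1345], [0.1354, -0.0309, -0.9903]] [-0.0545  0.5133  1.1472]
side 468.3771960348672 468.3771960348672 251.7076475416561 195.497402013998 [[-0.9636, -0.2666, 0.0203], [-0.1224, 0.3724, -0.92], [0.2377, -0.889, -0.3915]] [0.4624 0.1161 1.1089]
0.1 [ 0.18993357 -0.62114987  0.23833534] [[ 9.56259677e-01  2.92518560e-01 -5.68059890e-04]
 [ 2.92519100e-01 -9.56258371e-01  1.58207057e-03]
 [-8.04270193e-05 -1.67903866e-03 -9.99998587e-01]] 0.008 [ 1.24673183 -0.63043606 -0.51447328]
```

View pics/top0.png

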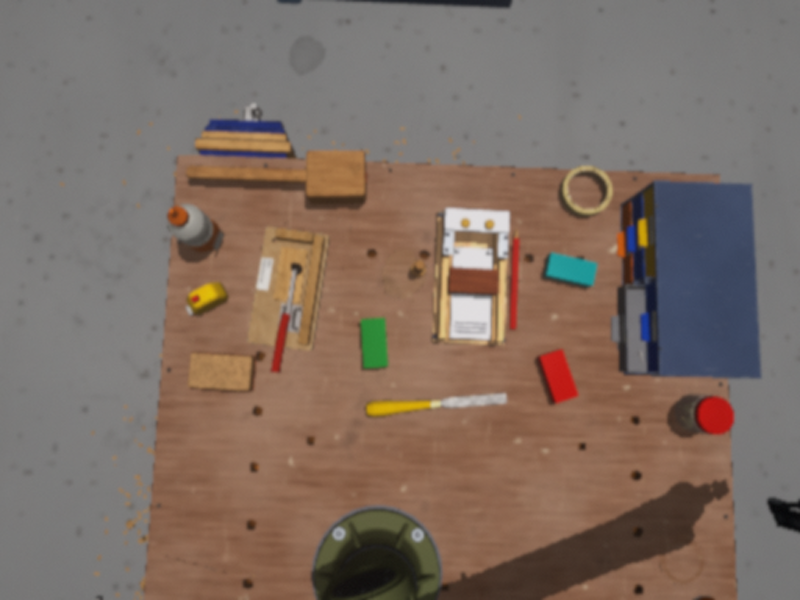

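View pics/side0.png

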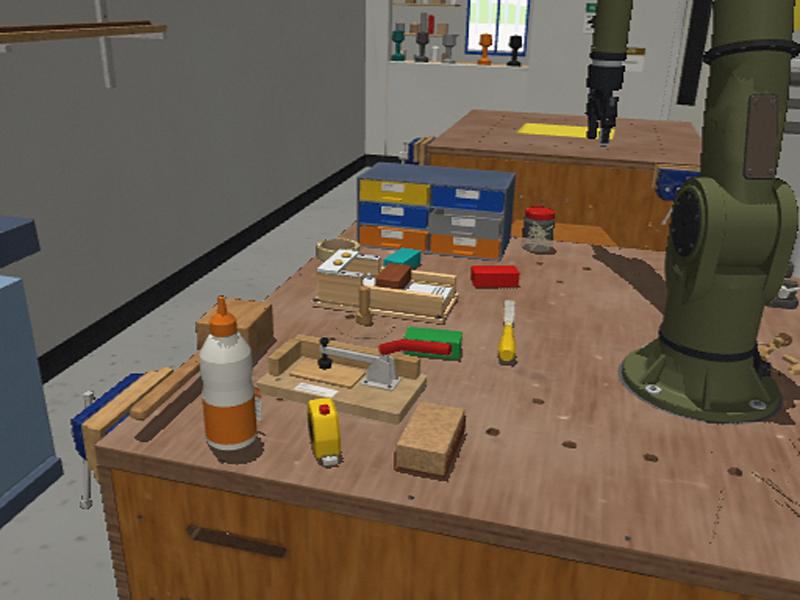

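Top view (800x600 px): the channel jig is at (473,275), with its white spring plate and brass bushes at the far end. The brown block in it is at (473,281). Similar shapes are green (373,343), red (558,376) and turquoise (571,269). The toggle fixture is at (288,290), the dog at (418,266), the pencil at (515,283) and the cork at (221,371). The dark brown block in the channel fits the description, so I'll confirm it in a crop.

Run:
```python
import cv2,numpy as np
im=np.load("pics/top0.npz")["image"][:,:,::-1]
c=im[126:226,262:342]
cv2.imwrite("pics/crop1.png",cv2.resize(c,None,fx=6,fy=6,interpolation=cv2.INTER_CUBIC))
```

```text
(no output)
```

View pics/crop1.png

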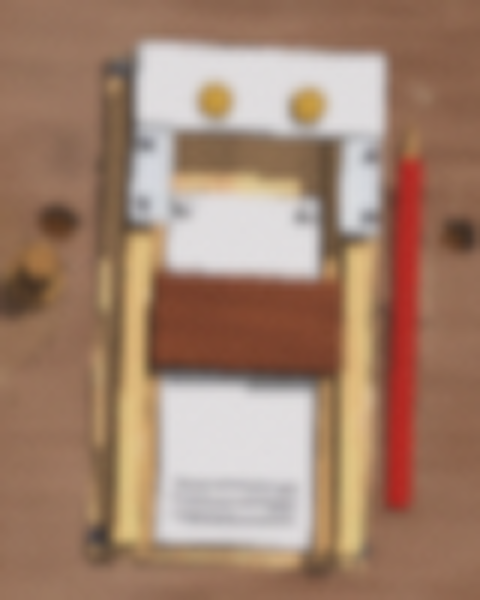

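The crop confirms it: the brown block spans crop pixels (150,275) to (340,375) in the channel. In front of it are the white plate with pins at (182,210) and (303,215) and the bridge with two bushes at the far end. The pencil is on the right and the dog on the left.

```bash
cat > h.py <<'E'
import numpy as np
def ray_z(d,uv,z):
    R,t=np.array(d["R"]),np.array(d["t"]); C=-R.T@t
    r=R.T@np.array([(uv[0]-d["cx"])/d["fx"],(uv[1]-d["cy"])/d["fy"],1.])
    return C+r*(z-C[2])/r[2]
E
python3 - <<'E'
import numpy as np
from h import ray_z
from scipy.optimize import least_squares
d=np.load("pics/top0.npz")
P=lambda u,v,z:ray_z(d,(262+(u+.5)/6-.5,126+(v+.5)/6-.5),z)[:2]
# jig coords (x,y) , None unknown
F=[(133,130,.073,.030,None),(385,137,.073,.030,None),(140,42,.073,.07,None),(386,53,.073,.07,None),
(155,543,.030,-.162,.037),(310,548,.030,-.162,-.037),(182,210,.040,0,.03),(303,215,.040,0,-.03),
(259,133.5,.073,None,0),(263,47.5,.073,None,0),(215,101,.079,None,None)]
def inv(p,w): c,s=np.cos(p[2]),np.sin(p[2]); q=w-p[:2]; return np.array([c*q[0]+s*q[1],-s*q[0]+c*q[1]])
def res(p):
    r=[]
    for u,v,z,x,y in F:
        q=inv(p,P(u,v,z))
        r+=[0 if x is None else q[0]-x,0 if y is None else q[1]-y]
    return np.array(r)
s=least_squares(res,[.6,-.2,0],loss="soft_l1",f_scale=.003);p=s.x
print(p,np.degrees(p[2]));print(np.round(res(p).reshape(-1,2)*1000,1))
for u,v in[(157,276),(341,281),(150,368),(339,373)]:print(np.round(inv(p,P(u,v,.062))*1000,1))
np.save("jig.npy",p)
E
```

```text
[ 0.58035227 -0.15983001 -0.01609895] -0.9224020557770456
[[-1.5  0. ]
 [ 1.1  0. ]
 [ 1.   0. ]
 [ 1.7  0. ]
 [ 0.1  0.3]
 [ 1.   0.1]
 [-2.1  0.5]
 [-1.7  2. ]
 [ 0.  -1.1]
 [ 0.  -1.9]
 [ 0.   0. ]]
[-38.4  43.6]
[-36.7 -43.3]
[-82.2  45.5]
[-80.4 -43.4]
```

```bash
cat >> h.py <<'E'
p=np.load("jig.npy")
c,s=np.cos(p[2]),np.sin(p[2])
ROT=np.array([[c,s,0],[s,-c,0],[0,0,-1.]])
def W(x,y,z): return np.array([p[0]+c*x-s*y,p[1]+s*x+c*y,z])
E
python3 - <<'E'
from cell import arm,telemetry,eyes,grip
from h import *; import cv2
q=telemetry.get_obs()["eef_pos"]
arm.move_l([q[0],q[1],.38],vel=.25)
arm.goto(W(-.118,0,.30),ROT)
grip(0.0)
arm.move_l(W(-.118,0,.13),vel=.15)
d=eyes.get_image("wrist");np.savez("pics/w1.npz",**d)
cv2.imwrite("pics/w1.png",cv2.resize(d["image"][:,:,::-1],(800,600)))
o=telemetry.get_obs();print(o["time"],o["eef_pos"],o["ft_force"],o["grip_width"])
E
```

```text
4.875 [ 0.46311539 -0.15819381  0.13098985] [-0.1068089   0.24284532  0.24966377] 0.0026620171865612747
```

View pics/w1.png

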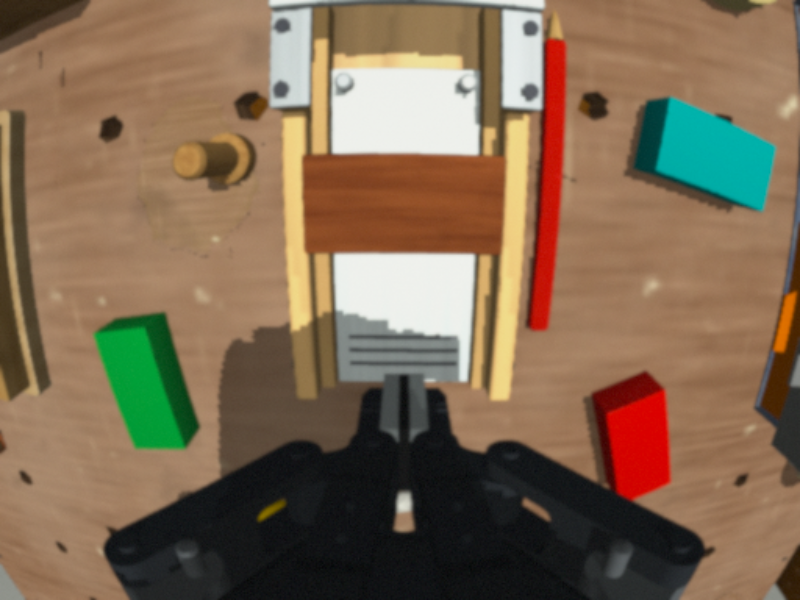

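Wrist view (800x600 px): the fingers at (405,380) line up with the channel centre (plate from x=335 to 475). The block's rear edge is at y=252, the pins are at (344,82) and (466,85), and the plate behind the block is free. I'll descend until contact.

Run:
```python
from cell import arm,telemetry,eyes
from h import *
arm.move_l(W(-.118,0,.055),vel=.1)
f0=telemetry.get_obs()["ft_force"]
hit=arm.move_l(W(-.118,0,.030),vel=.03,stop_force=3)
o=telemetry.get_obs();print(hit,o["time"],o["eef_pos"],o["ft_force"]-np.array(f0))
arm.move_l(W(-.118,0,.026),vel=.03,stop_force=15)
o=telemetry.get_obs();print(o["time"],o["eef_pos"],o["ft_force"]-np.array(f0))
```

```text
True 6.4083 [ 0.46221692 -0.15795935  0.03556487] [ 0.52913956 -0.28825807  5.11384647]
6.8833 [ 0.46226837 -0.1579753   0.02628189] [-2.13333202 -0.29160381  8.10835175]
```

Run:
```python
from cell import arm,telemetry,eyes
from h import *; import cv2
arm.move_l(W(-.118,0,.0248),vel=.02,stop_force=15)
r=lambda:(lambda o:print(round(o["time"],2),np.round(W(0,0,0)[:0],0),np.round([(np.array(o["eef_pos"])-W(0,0,0))@ROT[:,0],o["eef_pos"][2]],4),np.round(ROT.T@o["ft_force"],1)))(telemetry.get_obs())
r()
for x in(-.09,-.06,-.035):
    print(arm.move_l(W(x,0,.0248),vel=.06,stop_force=10));r()
d=eyes.get_image("top");np.savez("pics/t2.npz",**d)
cv2.imwrite("pics/t2.png",cv2.resize(d["image"][116:226,242:362,::-1],None,fx=5,fy=5,interpolation=cv2.INTER_CUBIC))
d=eyes.get_image("wrist")
cv2.imwrite("pics/w2.png",cv2.resize(d["image"][:,:,::-1],(800,600)))
```

```text
7.13 [] [-0.1181  0.0252] [-2.5 -0.5 -7.3]
False
7.75 [] [-0.0904  0.025 ] [-2.2 -0.3 -6.8]
False
8.4 [] [-0.0605  0.025 ] [-2.3 -0.4 -7.6]
False
8.97 [] [-0.0353  0.0251] [-1.9 -0.5 -6.8]
```

View pics/w2.png

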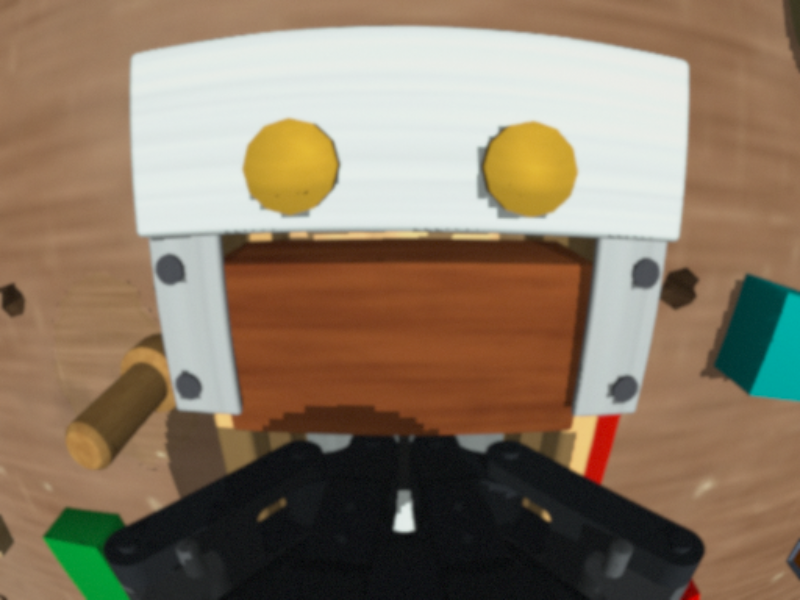

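The block is moving square in the channel under the keepers: its front edge is at y≈245, about to go under the bridge edge at y=235, and its rear edge is at y≈430 against the fingers. Next I push it home.

Run:
```python
from cell import arm,telemetry,eyes
from h import *; import cv2
def r():
    o=telemetry.get_obs();x=(np.array(o["eef_pos"])-W(0,0,0))@ROT[:,0]
    print(round(o["time"],2),np.round([x,o["eef_pos"][2]],4),np.round(ROT.T@o["ft_force"],1)); return x
print(arm.move_l(W(-.012,0,.0248),vel=.05,stop_force=10));r()
print(arm.move_l(W(.004,0,.0248),vel=.02,stop_force=12));r()
d=eyes.get_image("wrist")
cv2.imwrite("pics/w3.png",cv2.resize(d["image"][:,:,::-1],(800,600)))
```

```text
False
9.68 [-0.0127  0.025 ] [-3.3  0.1 -7. ]
True
10.32 [-0.0033  0.0244] [-1.8 -0.2 -7.2]
```

View pics/w3.png

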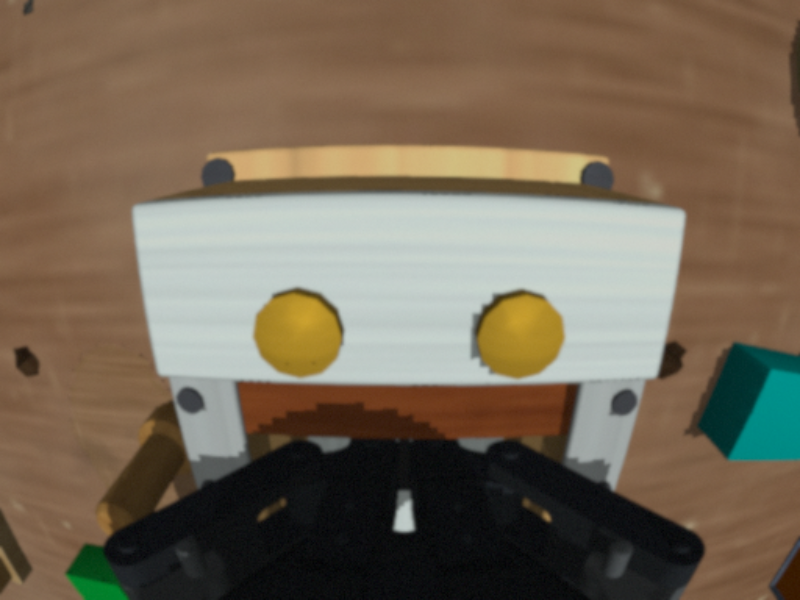

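The stop came at x=-3 mm, near the expected end stop. I'll press once more firmly to confirm, then back off 3 mm, lift and look.

Run:
```python
from cell import arm,telemetry,eyes
from h import *; import cv2
def r():
    o=telemetry.get_obs();x=(np.array(o["eef_pos"])-W(0,0,0))@ROT[:,0]
    print(round(o["time"],2),np.round([x,o["eef_pos"][2]],4),np.round(ROT.T@o["ft_force"],1)); return x
print(arm.move_l(W(.006,0,.0248),vel=.02,stop_force=22));x=r()
arm.move_l(W(x-.004,0,.0248),vel=.02);r()
arm.move_l(W(x-.004,0,.085),vel=.05);r()
arm.move_l(W(-.09,0,.15),vel=.15)
d=eyes.get_image("wrist");np.savez("pics/w4.npz",**d)
cv2.imwrite("pics/w4.png",cv2.resize(d["image"][:,:,::-1],(800,600)))
```

```text
True
10.72 [-0.0039  0.0244] [-2.6  0.2 -6.7]
11.08 [-0.0049  0.0267] [ 3.8  0.5 -6.6]
12.43 [-0.0081  0.0846] [-0.6  0.5  0.3]
```

View pics/w4.png

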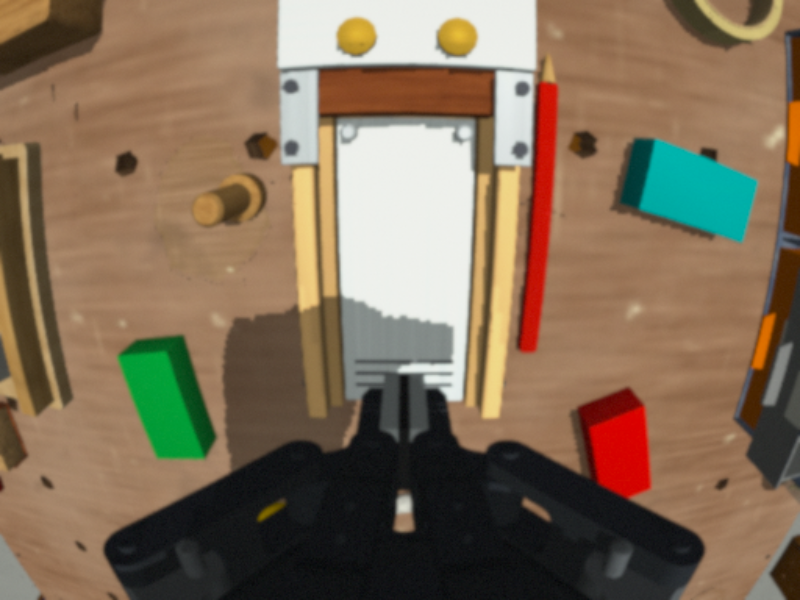

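The block is under the bridge (rear edge at y≈116) and both pins are visible behind it at (347,132) and (463,132). The dog and pencil are unmoved. I'll check the gap in an enlarged crop, with a quick numeric estimate.

Run:
```python
from cell import arm,telemetry,eyes
from h import *; import cv2
arm.move_l(W(-.075,0,.13),vel=.1)
d=eyes.get_image("wrist");np.savez("pics/w5.npz",**d)
print(d["fx"],d["cx"],d["cy"],telemetry.get_obs()["time"])
cv2.imwrite("pics/w5.png",cv2.resize(d["image"][20:130,180:340,::-1],None,fx=5,fy=5,interpolation=cv2.INTER_CUBIC))
def px(X):
    q=np.array(d["R"])@X+d["t"];th=np.arctan2(np.hypot(q[0],q[1]),q[2]);u=q[:2]/np.hypot(q[0],q[1])*th*d["fx"]
    return np.round((u+[d["cx"]-180,d["cy"]-20])*5)
for n,X in dict(pinUpL=(0,.03,.04),pinUpR=(0,-.03,.04),pinDownL=(0,.03,.032),rearBotHome=(.009,0,.032),rearTopHome=(.009,0,.062),rearTop2short=(.007,0,.062),bridgeEdge=(.03,0,.073)).items(): print(n,px(W(*X)))
```

```text
297.3186396354542 258.20540352794467 195.0186838764656 13.7833
pinUpL [186. 426.]
pinUpR [592. 425.]
pinDownL [194. 423.]
rearBotHome [389. 362.]
rearTopHome [388. 363.]
rearTop2short [388. 378.]
bridgeEdge [387. 199.]
```

View pics/w5.png

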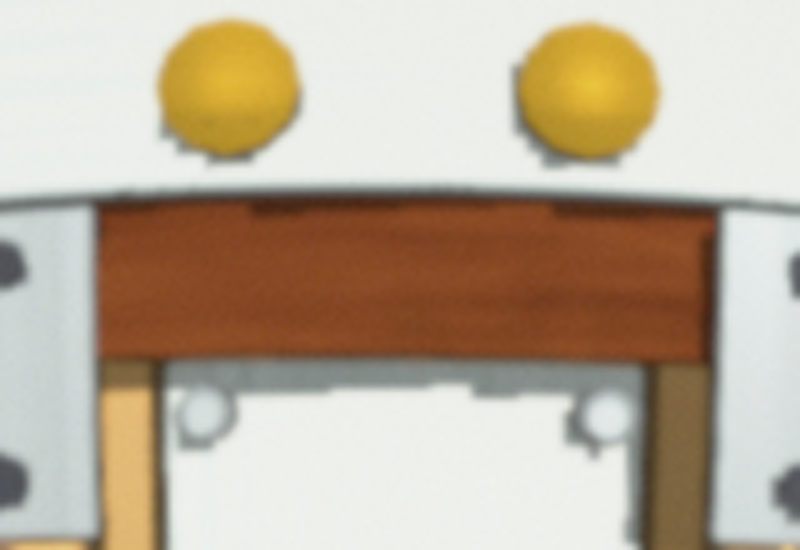

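The block's rear edge is at y=358 and predicted at 363 when home. The bridge edge is offset by the same few pixels, so this is within about 1 mm. The pins at (203,412) and (610,415) are 407 px apart; 406 is expected when they are up. So the pins are up behind the block and the block is home. I'll move clear and hand in.

Run:
```python
from cell import arm,telemetry,job_done
from h import *
arm.move_l(W(-.09,0,.28),vel=.2); arm.wait(.3)
o=telemetry.get_obs();print(o["time"],o["ft_force"])
print(job_done())
```

```text
14.9833 [-0.68761218  0.58821769 -0.25307313]
the job is handed in; nothing more can be done
None
```

The block is home against the end stop to within about 1 mm by camera, the pins are up behind it, the hand is clear, nothing else looked disturbed, and I handed the job in at about 15 s.

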